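Set up the colour check: swap cell and bottle, raise the screen

TASK

Set up the next colour check at the finishing bench: the amber reference cell and the green sample bottle must change places, so that the cell stands square and centred between the white lamp plates of the light gate and the bottle stands in the middle of the wooden rack. Raise the console's stiff-hinged screen by its red bar to 60 degrees, level with the red mark on its gauge, and leave it there. Keep both glass pieces upright throughout and leave the other things on the bench where they are.

Things in the scene. Friction and masses are not known exactly. Their poses are not given: they have to be found in the camera images.
- console: grey desktop reading unit, fixed, 180 mm deep (x) x 220 mm wide (y) x 50 mm high, with a flat screen as its lid. Origin: centre of its underside; -x is its front, towards the robot. On each side an aluminium arc around the hinge carries a red mark at 60 degrees.
- screen (a joint): angle of the screen lid in rad: 0 = shut, level on the console; grows as its front edge is raised; 60 degrees = 1.047; stop at 1.9. The hinge is stiff: the lid stays where it is left (about 5 N at the bar moves it). The lid is a panel 170 mm long x 220 mm wide x 12 mm thick, hinged along the console's far (+x) edge.
- screen_hinge (a point): centre of the hinge line, 85 mm towards the console's +x from its origin, 56 mm above the table; the line runs along the console's y.
- screen_bar (a point): middle of the lid's red pull bar: round, 10 mm thick, 120 mm long along the console's y, a steel arm at each end, 35 mm clear beyond the lid's front edge and 16 mm above its top face. At lid angle a it lies, from the hinge, at console x = -205 cos a + 24 sin a, z = 205 sin a + 24 cos a (mm). Best pinched from above, fingers before and behind it; it can turn between them.
- gate: light gate, fixed: base plate 105 x 120 mm, 8 mm thick, with two upright white lamp plates that stand 56 mm apart along its x (inner faces at x = +-28 mm, each 14 mm thick, 56 mm long in y) and reach 136 mm above the table. It is open to its +y and -y sides. Origin: centre of the underside, yaw varies.
- gate_seat (a point): the middle of the gate's floor between the lamp plates, on top of the base plate (8 mm above the table), axes as the gate.
- rack: wooden holder, fixed: base board 120 x 120 mm, 8 mm thick, with two upright cheeks 74 mm apart along its y (inner faces at y = +-37 mm, each 14 mm thick, 40 mm long in x) that reach 136 mm above the table. It is open to its +x and -x sides. Origin: centre of the underside, yaw varies.
- rack_seat (a point): the middle of the rack's floor between the cheeks, on top of the base board (8 mm above the table), axes as the rack.
- cell: reference cell: closed amber glass block, flush black cap, 44 (x) x 62 (y) x 120 mm high, about 0.4 kg. Starts in the rack, its 62 mm width between the cheeks: there it can be gripped only across its 44 mm. The gate takes it only with its 44 mm between the lamp plates: there it is held across its 62 mm. The uprights are 8 mm taller than the cell. Origin: centre of its underside.
- bottle: round sample bottle, green glass, white screw cap and paper label, 180 mm high; body 44 mm across up to 105 mm, neck 26 to 28 mm across from 125 to 150 mm, cap 30 mm across from 150 to 180 mm; about 0.22 kg. Starts in the gate. Origin: centre of its underside.
- jar: bystander, to be left alone: round glass jar with orange lid, 56 mm across, 75 mm high. Origin: centre of its underside.
- mug: bystander, to be left alone: blue ceramic mug, 68 mm across, 80 mm high, handle on its +y side. Origin: centre of its underside.
- brush: bystander, to be left alone: hand brush lying flat along its x axis, 200 mm long, origin at half its length. Origin: centre of its underside.
- carton: bystander, to be left alone: small brown cardboard carton, 90 x 65 mm, 45 mm high. Origin: centre of its underside.

How it is judged (in metres and radians):
At the end, for the whole second after the job is handed in: The screen rests at 60 degrees, within 6 degrees. The cell stands upright on the gate's floor between the lamp plates, within 18 mm of the middle and 15 degrees of square. The bottle stands upright on the rack's floor between the cheeks, within 25 mm of the middle. All are at rest (value of joint screen between 0.942 and 1.152 rad and horizontal distance between cell and gate_seat below 0.018 m and z of cell in the frame of gate below 0.013 m and angle between each of cell, bottle's own z axis and vertical below 0.08 rad and angle between the x axis of cell and the x axis of gate, either way round below 0.26 rad and horizontal distance between bottle and rack_seat below 0.025 m and z of bottle in the frame of rack below 0.013 m and linear speed of each of cell, bottle below 0.02 m/s and velocity of joint screen between -0.05 and 0.05 rad/s); the robot touches nothing.
It fails at once if the cell or the bottle is tipped by more than about 30 degrees (angle between any of cell, bottle's own z axis and vertical above 0.52 rad).
It fails at once if a bystander (jar, mug, brush, carton) is moved by more than 30 mm (distance of any of jar, mug, brush, carton from where it was at the start of the episode above 0.03 m).
It also fails if it takes over 72 s, if anything falls off the work surface, if the arm or the gripper's body presses on something with over 40 N, if the wrist force passes 120 N, or if a joint passes its speed limit or range.

ROBOT

A 7-joint arm with a two-finger parallel gripper is mounted at the origin on the work surface. World frame = base frame: x ahead of the robot, y to its left, z up, the work surface at z = 0. Lengths are in m, angles in degrees, forces in N, time in s.
With the tool pointing down it reaches from about 0.425 to 0.875 m from the base axis. Payload 4.7 kg.
Tool frame: the origin (TCP) lies at the very end of the fingers, on their centre line; the grasp point (between the pads) lies 19 mm behind it; z points along the fingers, y is the line along which they close (so a half turn about z gives the same grasp; the last joint's range is limited). The gripper opens to 87 mm and grips with 3 to 60 N. Pads are 19 mm wide; open, the fingers measure 117 mm over their backs; the gripper's body (75 mm by 190 mm) begins 51 mm behind the grasp point.
Start: joints at [74.146, 18.392, -4.016, 83.108, 1.295, 78.541, -3.26], TCP at [0.186, -0.623, 0.223] pointing down, gripper open.
Joint ranges: [-163.93, 163.93], [-17.29, 119.83], [-79.2, 71.16], [3.27, 140.29], [-89.18, 269.18], [5.43, 117.66], [-154.24, 154.24]. Speed limits (degrees/s): [147.25, 147.25, 180, 180, 180, 180, 180].

INTERFACE

Orientations are given as [roll, pitch, yaw] about the fixed x, y, z axes, in that order (R = Rz(yaw) Ry(pitch) Rx(roll)).
In Python, from cell import get_obs, cams, ticket, finder gives the robot as it stands.
- The arm moves only by the shell command python3 -m creep 'ROWS' [FORCE]. ROWS is text: rows parted by semicolons, each of 5 numbers parted by spaces: the shift along the world's x, y, z in m, then the turn about the world's z in degrees, then the finger opening in m, from 0 to 0.087. A call has 1 to 8 rows; each row shifts and turns the commanded pose from where the row before left it; what a row does not reach is not made up. A row lasts 1/8 s, in which the tool goes at most 62.5 mm and 10.7 degrees, less where a joint would pass 70% of its speed; a pose out of reach is approached as far as the arm can. A call with a gripper value outside its range is refused whole. The fingers move at their own pace and stop on an object; FORCE is the grip in N (left out, the last holds). Time passes only in rows, so rows that do not move let the fingers close. It gives the time, the measured TCP pose, the force, the opening and the grip force at its end, in the units of the state.
- get_obs(): the state, without advancing time (a new reading comes with each control period).
- cams.read_camera(name): name is "scene" or "top" or "wrist"; returns the picture (480x640x3 uint8, red, green, blue); there is no depth.
- cams.calibration(name): a dict with "fx", "fy", "cx", "cy" (pixels), "extrinsics" (4x4, takes a point from world to camera coordinates). Camera axes: x right, y down, z forward; pixel columns grow to the right and rows downward; lengths in m; the calibration is good to about 2 mm. A picture is of the moment at which its call begins: read the wrist's pose just before it. calibration takes no time and is no camera call; for the wrist camera it gives the pose at the moment of the call.
- ticket.sign_off(): hands the job in; it is judged then, once.
Trained networks look in the newest picture that a camera, given by its name, has taken for a name from the list of things; names that differ only in an ending like _2 or _b are one class to them, and where a whole thing is asked for, a point or a joint stands for the part that bears it (a point fixed in the world has none). Each returns a list of dicts, best first, with "p" (0 to 1); they miss things now and then, are a little off and sometimes report something else, mostly with a low value. They report only what shows in the picture. A call takes as long as a camera call.
- finder.masks_of(name, camera): "mask" (480x640 bool, what is visible of it) and "xy" ([column, row] in pixels, amid what is visible of it).
- finder.tip_of(name, camera): "xy" ([column, row] in pixels: a listed point, or the origin of a listed thing).
The state is a dict: "time_s": time; "qpos": joint angles; "joint_velocities": joint speeds; "effort": joint torques, N m; "tool_pos": TCP position; "tool_rot": TCP orientation; "force": force on the tool from outside, world axes, zero at the start; "wrist_torque": the same for the moment, N m; "grip_width": finger opening in m; "grasp_force": force on a finger pad.
Only numpy, scipy, OpenCV 4.12 (cv2) and the standard library are available. Lean on these libraries where they do the work, as an engineer would, in place of code of your own. Each camera call takes 0.05 s, during which the arm holds its last target. There are 200 camera calls.

## Working session

There is one attempt and no reset: what is moved stays moved. The work goes in short steps, Python scripts to look and compute and a shell command to move; the robot and the scene stay as the last step left them, time stands still between calls to the robot, and variables do not carry over. Pictures are saved under pics/ and viewed, at most 10 in all, crops included, and the job is handed in when it is done.

```bash
mkdir -p pics; ls
python3 - <<'E'
from cell import get_obs, cams, finder
import cv2,numpy as np
o=get_obs();print(o['time_s'],o['tool_pos'],o['tool_rot'],o['grip_width'])
ims=[]
for c in("scene","top"):
    im=cams.read_camera(c);cv2.imwrite(f"pics/{c}0.png",im[:,:,::-1])
    k=cams.calibration(c);print(c,k['fx'],k['fy'],k['cx'],k['cy'],np.round(k['extrinsics'],3).tolist())
    for n in("console","screen_hinge","screen_bar","gate","gate_seat","rack","rack_seat","cell","bottle","jar","mug","brush","carton"):
        r=finder.tip_of(n,c);print(n,[(np.round(a['xy'],1).tolist(),round(a['p'],2)) for a in r[:2]])
print(get_obs()['time_s'])
E
```

```text
pics
0.0 [ 0.18613656 -0.62219233  0.22145976] [-1.79888822e+02  5.75723210e-03  1.66600499e+01] 0.08698497756809846
scene 539.9530209850451 539.9530209850451 320.8557318119232 232.68170567222606 [[0.569, 0.822, -0.012, -0.29], [0.637, -0.45, -0.626, -0.303], [-0.52, 0.349, -0.78, 1.544], [0.0, 0.0, 0.0, 1.0]]
console [([432.0, 207.8], 0.68)]
screen_hinge []
screen_bar [([412.1, 138.7], 0.97)]
gate [([225.6, 331.5], 0.57)]
gate_seat [([222.6, 329.1], 0.96)]
rack [([343.7, 278.4], 0.56)]
rack_seat [([344.2, 275.4], 0.58)]
cell [([346.2, 275.7], 0.9)]
bottle []
jar [([402.7, 142.5], 0.3)]
mug [([331.1, 354.7], 0.94)]
brush [([403.1, 142.9], 0.89)]
carton [([118.7, 286.9], 0.69), ([221.0, 331.5], 0.27)]
top 540.5216481169945 540.5216481169945 312.83461694328236 241.9414902279676 [[-0.002, -1.0, 0.006, -0.031], [-0.985, 0.0, -0.173, 0.579], [0.173, -0.006, -0.985, 1.368], [0.0, 0.0, 0.0, 1.0]]
console [([192.4, 246.5], 0.86), ([305.4, 229.0], 0.72)]
screen_hinge [([192.6, 213.2], 0.97), ([465.7, 331.2], 0.55)]
screen_bar [([168.1, 285.3], 0.9)]
gate [([412.9, 238.3], 0.8)]
gate_seat [([411.8, 243.2], 0.64)]
rack [([310.0, 227.8], 0.85), ([409.9, 241.5], 0.34)]
rack_seat [([306.5, 227.0], 0.65), ([169.1, 287.0], 0.51)]
cell [([305.3, 230.7], 0.6)]
bottle [([410.8, 237.5], 0.65), ([307.8, 230.4], 0.32)]
jar [([246.3, 179.6], 0.78)]
mug [([352.4, 180.2], 0.88)]
brush [([152.6, 327.4], 0.82), ([353.3, 181.4], 0.23)]
carton [([466.4, 331.2], 0.8)]
1.4
```

View pics/top0.png

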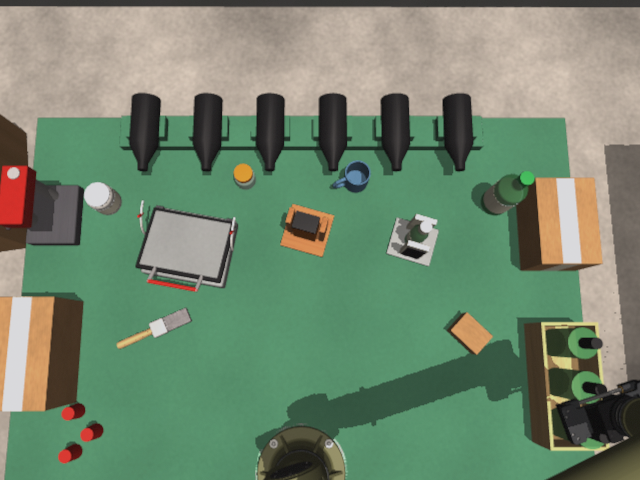

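View pics/scene0.png

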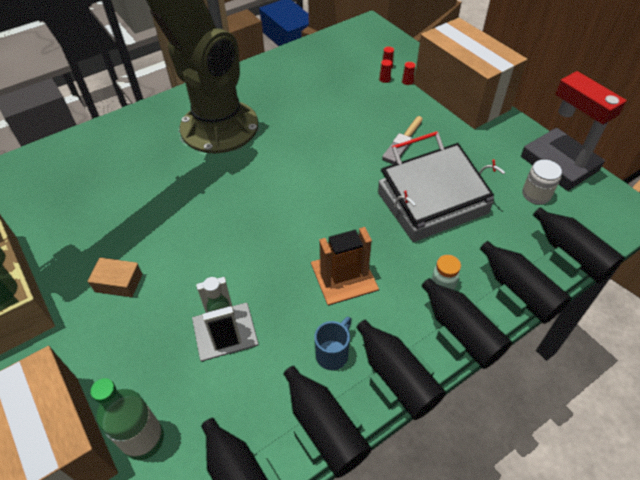

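The top view shows the gate with the bottle at about (413,240), the rack with the cell at (307,229), the console at (187,245) with its lid about shut, and the red bar at (172,285). The bench in front of the rack is free. Next I fit the poses from the masks.

```bash
cat > h.py <<'E'
import numpy as np,cv2
from cell import get_obs, cams, finder
def proj(P,k):
    E=np.array(k['extrinsics']);C=np.c_[P,np.ones(len(P))]@E.T
    return np.c_[k['fx']*C[:,0]/C[:,2]+k['cx'],k['fy']*C[:,1]/C[:,2]+k['cy']]
def unproj(uv,z,k):
    E=np.array(k['extrinsics']);R=E[:3,:3];c=-R.T@E[:3,3]
    d=R.T@np.array([(uv[0]-k['cx'])/k['fx'],(uv[1]-k['cy'])/k['fy'],1]);return c+d*(z-c[2])/d[2]
def box(x0,x1,y0,y1,z0,z1): return np.array([[x,y,z] for x in(x0,x1) for y in(y0,y1) for z in(z0,z1)])/1e3
def cyl(r,z0,z1): return np.array([[r*np.cos(a),r*np.sin(a),z] for a in np.linspace(0,6.28,24) for z in(z0,z1)])/1e3
GATE=[box(-52.5,52.5,-60,60,0,8),box(28,42,-28,28,0,136),box(-42,-28,-28,28,0,136)]
BOT=[cyl(22,8,113),cyl(14,113,158),cyl(15,158,188)]
RACK=[box(-60,60,-60,60,0,8),box(-20,20,37,51,0,136),box(-20,20,-51,-37,0,136)]
CELL=[box(-22,22,-31,31,8,128)]
def CONS(a):
    l=box(-170,0,-110,110,-6,6);c,s=np.cos(a),np.sin(a)
    q=np.c_[l[:,0]*c+l[:,2]*s,l[:,1],-l[:,0]*s+l[:,2]*c]+[.085,0,.056]
    return [box(-90,90,-110,110,0,50),q]
S=4
def render(hulls,p,k):
    m=np.zeros((480*S,640*S),np.uint8);c,s=np.cos(p[2]),np.sin(p[2])
    for h in hulls:
        w=h@np.array([[c,s,0],[-s,c,0],[0,0,1]])+[p[0],p[1],0]
        u=proj(w,k)*S+S/2; cv2.fillConvexPoly(m,cv2.convexHull(np.round(u).astype(np.int32)),1)
    return cv2.resize(m*255,(640,480),interpolation=cv2.INTER_AREA)/255.
def cost(hulls,p,obs):
    return sum(np.abs(render(hulls,p,k)-m).sum()/m.sum() for m,k in obs)
E
python3 - <<'E'
from h import *
from scipy.optimize import minimize
K={c:cams.calibration(c) for c in("top","scene")}
for c in K: cams.read_camera(c)
def M(names,c):
    m=np.zeros((480,640),bool)
    for n in names:
        r=finder.masks_of(n,c)
        if r: m|=r[0]['mask']; print(n,c,round(r[0]['p'],2),r[0]['mask'].sum())
        else: print(n,c,'none')
    return m.astype(float)
for nm,names,H,g in(("gate",("gate","bottle"),GATE+BOT,(412,242)),("rack",("rack","cell"),RACK+CELL,(306,228)),("console",("console","screen"),None,(192,246))):
    o={c:(M(names,c),K[c]) for c in K}
    x0=unproj(g,0.01,K["top"])
    for cs in(("top",),("scene",),("top","scene")):
        obs=[o[c] for c in cs];best=None
        f=(lambda p:cost(H,p,obs)) if H else (lambda p:cost(CONS(p[3]/5),p,obs))
        def g2(q): return f(np.array([q[0],q[1],q[2]*.1]+list(q[3:])*1))
        for y in((-40,-20,0,20,40) ):
            q0=[x0[0],x0[1],np.radians(y)*10]+([.1] if H is None else [])
            sim=np.array([q0]+[np.array(q0)+d for d in np.diag([.01,.01,1.5]+([.5] if H is None else []))])
            r=minimize(g2,q0,method="Nelder-Mead",options=dict(initial_simplex=sim,maxiter=120))
            if best is None or r.fun<best.fun: best=r
        print(nm,cs,np.round(best.x[:2],4),round(np.degrees(best.x[2]*.1),1),best.x[3:]/5,round(best.fun,3))
for n,uv,z in(("bar",(168.1,285.3),.08),("bottle",(410.8,237.5),.008),("jar",(246.3,179.6),0),("mug",(352.4,180.2),0),("brush",(152.6,327.4),0),("carton",(466.4,331.2),0)):
    print(n,unproj(uv,z,K["top"]).round(3))
E
```

```text
gate top 0.96 1454
bottle top 0.56 368
gate scene 0.87 3029
bottle scene 0.95 529
gate ('top',) [ 0.5902 -0.3002] -17.9 [] 0.079
gate ('scene',) [ 0.5875 -0.3014] -17.0 [] 0.05
gate ('top', 'scene') [ 0.5889 -0.3014] -16.3 [] 0.144
rack top 0.78 1231
cell top 0.68 638
rack scene 0.78 1957
cell scene 0.59 1540
rack ('top',) [ 0.6229 -0.0139] -15.4 [] 0.067
rack ('scene',) [ 0.6173 -0.0137] -16.4 [] 0.066
rack ('top', 'scene') [ 0.6209 -0.0148] -16.3 [] 0.175
console top 0.8 6487
screen top 0.57 5620
console scene 0.38 732
screen scene 0.96 5618
console ('top',) [0.5711 0.2969] -10.7 [0.1699159] 0.066
console ('scene',) [0.5301 0.3367] -11.3 [-0.19302684] 0.281
console ('top', 'scene') [0.5675 0.2979] -10.1 [0.19452246] 0.618
bar [0.463 0.335 0.08 ]
bottle [ 0.599 -0.297  0.008]
jar [0.764 0.153 0.   ]
mug [ 0.762 -0.142  0.   ]
brush [0.359 0.392 0.   ]
carton [ 0.348 -0.438  0.   ]
```

```bash
python3 -m creep '0.02 0.015 0.04 -4 0.087; 0.03 0.02 0.04 -4 0.087; 0.035 0.03 0.02 -4 0.087; 0.035 0.03 0 -4 0.087; 0.035 0.03 0 -4 0.087; 0.035 0.03 0 -4 0.087; 0.035 0.03 0 -4 0.087; 0.035 0.03 0 -4 0.087'; python3 -m creep '0.035 0.03 0 -2 0.087; 0.035 0.03 0 0 0.087; 0.035 0.03 0 0 0.087; 0.03 0.012 0 0 0.087; 0 0 0 0 0.087'
cat > w.py <<'E'
import sys
from h import *
k=cams.calibration("wrist");o=get_obs();im=cams.read_camera("wrist");cv2.imwrite(f"pics/{sys.argv[1]}.png",im[:,:,::-1])
E=np.array(k['extrinsics']);print(o['time_s'],np.round(o['tool_pos'],4),np.round(o['tool_rot'],1),'cam',(-E[:3,:3].T@E[:3,3]).round(3))
for a in sys.argv[2:]:
    n,z=a.split(':');r=finder.tip_of(n,"wrist")
    print(n,[(np.round(q['xy'],0).tolist(),round(q['p'],2),unproj(q['xy'],float(z),k)[:2].round(4).tolist()) for q in r[:2]])
    r=finder.masks_of(n,"wrist")
    if r: print('  mask',r[0]['p'].__round__(2),np.round(r[0]['xy'],0),r[0]['mask'].sum())
E
python3 w.py w1 bottle:.008 gate_seat:.008 gate:0 rack_seat:.008
```

```text
time_s: 3.1
tool_pos: [0.4473, -0.4067, 0.3228]
tool_rot: [180.0, -0.0, -15.5]
force: [-0.1, -0.0, -0.9]
grip_width: 0.0868
grasp_force: 0.0
time_s: 3.72
tool_pos: [0.5835, -0.3028, 0.3218]
tool_rot: [-179.9, 0.0, -17.0]
force: [0.6, 0.0, 0.3]
grip_width: 0.0872
grasp_force: 0.0
3.725 [ 0.5835 -0.3028  0.3218] [-179.9    0.   -17. ] cam [ 0.653 -0.324  0.484]
bottle [([320.0, 194.0], 0.94, [0.5973, -0.2997])]
  mask 0.8 [318. 211.] 1553
gate_seat [([321.0, 201.0], 0.7, [0.5868, -0.2986])]
  mask 0.85 [327. 190.] 5719
gate [([324.0, 198.0], 0.55, [0.5896, -0.3036])]
  mask 0.63 [326. 186.] 5427
rack_seat [([128.0, 234.0], 0.93, [0.6234, -0.0136]), ([320.0, 193.0], 0.6, [0.5989, -0.3004])]
  mask 0.56 [130. 237.] 6852
```

View pics/w1.png

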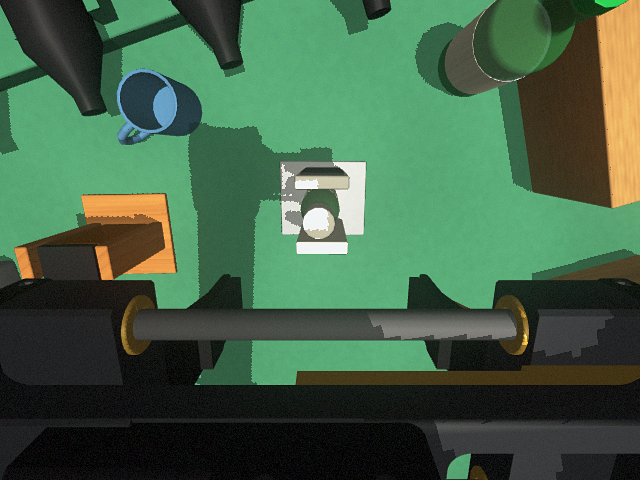

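The wrist view shows the gate at about (323,198), square to the picture, with the bottle cap at (318,222). The gate and rack fits agree with it. I'll refine from this view.

Run:
```python
from h import *
from scipy.optimize import minimize
k=cams.calibration("wrist");im=cams.read_camera("wrist")
r=finder.masks_of("gate","wrist")[0]['mask']|finder.masks_of("bottle","wrist")[0]['mask']
obs=[(r.astype(float),k)]
q0=np.array([.589,-.301,-2.9])
f=lambda q:cost(GATE+BOT,[q[0],q[1],q[2]/10],obs)
b=minimize(f,q0,method="Nelder-Mead",options=dict(initial_simplex=np.array([q0]+[q0+d for d in np.diag([.01,.01,1])])))
print(b.x,np.degrees(b.x[2]/10),b.fun)
hs=im[180:250,280:360].astype(int);w=(hs.min(2)>170).astype(np.uint8)
g=cv2.medianBlur(im[195:245,290:350].min(2),3)
c=cv2.HoughCircles(g,cv2.HOUGH_GRADIENT,1,20,param1=80,param2=10,minRadius=12,maxRadius=20)
if c is not None:
  for x in c[0][:3]: print(x, unproj((x[0]+290,x[1]+195),.188,k))
```

```text
[ 0.59020769 -0.30125352 -2.98922598] -17.127003265795892 0.02475268888593812
[23.5 25.5 15.6] [ 0.59436916 -0.30052022  0.188     ]
```

```bash
python3 -m creep '0.0085 0.001 -0.03 0 0.087; 0 0 -0.05 0 0.087; 0 0 -0.045 0 0.087; 0 0 -0.03 0 0.087; 0 0 -0.015 0 0.087; 0 0 0 0 0.087; 0 0 0 0 0.02; 0 0 0 0 0.02' 20; python3 -m creep '0 0 0 0 0.015; 0 0 0 0 0.015;0 0 0.01 0 0.015; 0 0 0.02 0 0.015'
```

```text
time_s: 5.32
tool_pos: [0.5908, -0.3051, 0.1544]
tool_rot: [180.0, -0.2, -17.3]
force: [-0.2, -0.3, -0.4]
grip_width: 0.0744
grasp_force: 0.0
time_s: 5.82
tool_pos: [0.5894, -0.3045, 0.1829]
tool_rot: [-180.0, 0.1, -17.3]
force: [-0.6, 0.7, 0.6]
grip_width: 0.035
grasp_force: 0.1
```

```bash
python3 -m creep '0 0 0 0 0.06; 0 0 0 0 0.06; 0.001 0.002 -0.015 0 0.06; 0.001 0.001 -0.018 0 0.06; 0 0 0 0 0.02; 0 0 0 0 0.02; 0 0 0 0 0.02; 0 0 0 0 0.02' 20; python3 -m creep '0 0 0 0 0.015;0 0 0 0 0.015; 0 0 0 0 0.015'
```

```text
time_s: 6.82
tool_pos: [0.5923, -0.3017, 0.1503]
tool_rot: [-180.0, -0.1, -17.3]
force: [0.3, 1.2, 1.0]
grip_width: 0.0295
grasp_force: 20.3
time_s: 7.2
tool_pos: [0.5923, -0.3016, 0.1502]
tool_rot: [-180.0, -0.1, -17.3]
force: [0.8, 1.3, 3.8]
grip_width: 0.0294
grasp_force: 20.3
```

```bash
python3 -m creep '0 0 0.01 0 0.015; 0 0 0.03 0 0.015; 0 0 0.04 0 0.015; 0 0 0.04 0 0.015; 0 0 0.03 0 0.015; -0.015 0.014 0 0 0.015; -0.03 0.028 0 0 0.015; -0.035 0.032 0 0 0.015'; python3 -m creep '-0.035 0.032 -0.02 0 0.015; -0.02 0.02 -0.03 0 0.015; -0.007 0.006 -0.04 0 0.015; 0 0 -0.035 0 0.015; 0 0 -0.018 0 0.015; 0 0 -0.01 0 0.015; 0 0 0 0 0.015; 0 0 0 0 0.015'
```

```text
time_s: 8.2
tool_pos: [0.5106, -0.2275, 0.299]
tool_rot: [180.0, 0.1, -17.4]
force: [0.3, 0.4, -0.8]
grip_width: 0.0289
grasp_force: 20.4
time_s: 9.2
tool_pos: [0.4508, -0.1701, 0.1477]
tool_rot: [180.0, -0.1, -17.3]
force: [-0.3, -0.6, -1.1]
grip_width: 0.0296
grasp_force: 20.4
```

```bash
python3 -m creep '0 0 -0.004 0 0.015; 0 0 -0.002 0 0.015; 0 0 0 0 0.015'
```

```text
time_s: 9.57
tool_pos: [0.451, -0.17, 0.1421]
tool_rot: [180.0, -0.1, -17.3]
force: [-1.4, 0.3, 4.8]
grip_width: 0.0293
grasp_force: 20.4
```

```bash
python3 -m creep '0 0 0 0 0.07; 0 0 0 0 0.07; 0 0 0 0 0.07; 0 0 0.03 0 0.087; 0 0 0.06 0 0.087; 0 0 0.06 5 0.087; 0.01 0.01 0.01 10 0.087; 0.02 0.02 0 10 0.087'; python3 -m creep '0.02 0.02 0 10 0.087; 0.02 0.02 0 10 0.087; 0.02 0.02 0 10 0.087; 0.02 0.02 0 10 0.087; 0.02 0.02 0 10 0.087; 0.02 0.016 0 10 0.087; 0.02 0.01 0 6 0.087; 0 0 0 0 0.087'
python3 - <<'E'
from h import *
from scipy.optimize import minimize
k=cams.calibration("wrist");o=get_obs();im=cams.read_camera("wrist");cv2.imwrite("pics/w2.png",im[:,:,::-1])
print(o['time_s'],o['tool_pos'],o['tool_rot'])
r=np.zeros((480,640),bool)
for n in("rack","cell"):
    a=finder.masks_of(n,"wrist")
    if a: r|=a[0]['mask'];print(n,a[0]['p'],a[0]['xy'])
a=finder.tip_of("rack_seat","wrist");print([(unproj(q['xy'],.008,k),q['p']) for q in a])
obs=[(r.astype(float),k)]
q0=np.array([.621,-.014,-2.8])
f=lambda q:cost(RACK+CELL,[q[0],q[1],q[2]/10],obs)
b=minimize(f,q0,method="Nelder-Mead",options=dict(initial_simplex=np.array([q0]+[q0+d for d in np.diag([.01,.01,1])])))
print(b.x,np.degrees(b.x[2]/10),b.fun)
m=im.copy();d=render(CELL,[b.x[0],b.x[1],b.x[2]/10],k);e=render(RACK,[b.x[0],b.x[1],b.x[2]/10],k)
for g,c in((d,(255,0,255)),(e,(0,255,255))): cv2.drawContours(m,cv2.findContours((g>.5).astype(np.uint8),0,2)[0],-1,c,1)
cv2.imwrite("pics/w2b.png",m[:,:,::-1])
E
```

```text
time_s: 10.58
tool_pos: [0.4804, -0.1408, 0.3023]
tool_rot: [179.9, -0.1, 7.8]
force: [0.9, 0.3, -0.6]
grip_width: 0.0863
grasp_force: 0.0
time_s: 11.58
tool_pos: [0.6203, -0.0126, 0.2996]
tool_rot: [-179.9, -0.1, 73.7]
force: [-0.3, -0.3, 0.2]
grip_width: 0.0872
grasp_force: 0.0
11.575 [ 0.62025492 -0.01263761  0.29956265] [-1.79903750e+02 -5.51973617e-02  7.37240402e+01]
rack 0.94 [326.7, 189.6]
cell 0.67 [324.0, 222.6]
[(array([ 0.75939269, -0.14833134,  0.008     ]), 0.4), (array([ 0.59154752, -0.29541663,  0.008     ]), 0.15)]
[ 0.62188417 -0.01513568 -2.90045304] -16.618371779296893 0.02208613453389593
```

View pics/w2b.png

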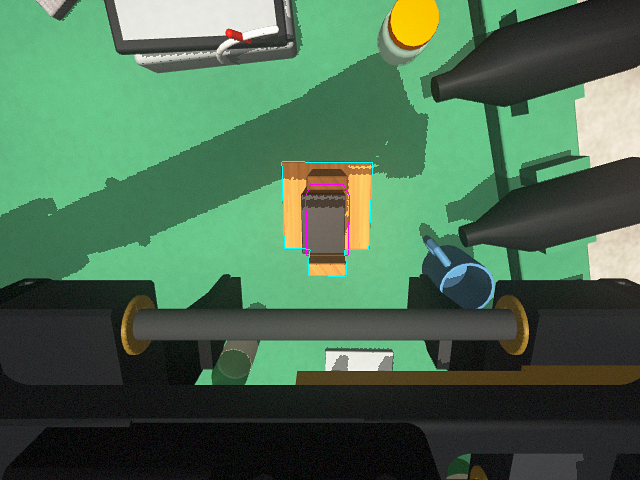

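The picture shows the rack outline fitting well, the cell about 4 px left (towards rack -x) of its middle, and the bottle standing free at (235,365). I'll descend on the cell.

```bash
python3 -m creep '-0.002 -0.002 -0.05 0 0.087; 0 0 -0.05 0 0.087; 0 0 -0.045 0 0.087; 0 0 -0.035 0 0.087; 0 0 -0.02 0 0.087; 0 0 -0.01 0 0.087; 0 0 -0.0045 0 0.087; 0 0 0 0 0.03' 30; python3 -m creep '0 0 0 0 0.03; 0 0 0 0 0.03; 0 0 0 0 0.03; 0 0 0 0 0.03; 0 0 0 0 0.03; 0 0 0 0 0.03'
```

```text
time_s: 12.78
tool_pos: [0.6185, -0.0158, 0.087]
tool_rot: [179.9, -0.0, 73.7]
force: [0.1, -0.1, 0.0]
grip_width: 0.0823
grasp_force: 0.0
time_s: 13.52
tool_pos: [0.6178, -0.0157, 0.0861]
tool_rot: [-180.0, 0.0, 73.7]
force: [-0.3, 1.0, 0.6]
grip_width: 0.0439
grasp_force: 30.0
```

```bash
python3 -m creep '0 0 0.01 0 0.03; 0 0 0.025 0 0.03; 0 0 0.035 0 0.03; 0 0 0.035 0 0.03; 0 0 0.03 0 0.03; -0.015 0.005 0.01 0 0.03; -0.03 0.01 0 0 0.03; -0.04 0.014 0 0 0.03'; python3 -m creep '-0.04 0.014 0 0 0.03; -0.02 0.006 -0.03 0 0.03; -0.003 0.001 -0.04 0 0.03; 0 0 -0.035 0 0.03; 0 0 -0.025 0 0.03; 0 0 -0.012 0 0.03; 0 0 -0.006 0 0.03; 0 0 0 0 0.03'
```

```text
time_s: 14.52
tool_pos: [0.5319, 0.0134, 0.2308]
tool_rot: [-179.9, -0.0, 73.6]
force: [0.1, 0.4, -3.2]
grip_width: 0.0437
grasp_force: 30.0
time_s: 15.52
tool_pos: [0.4702, 0.0343, 0.0835]
tool_rot: [180.0, -0.0, 73.7]
force: [0.8, 0.2, -4.5]
grip_width: 0.044
grasp_force: 30.0
```

```bash
python3 -m creep '0 0 -0.004 0 0.03; 0 0 -0.0015 0 0.03; 0 0 0 0 0.03; 0 0 0 0 0.087; 0 0 0 0 0.087; 0 0 0 0 0.087; 0 0 0 0 0.087; 0 0 0.02 0 0.087'; python3 -m creep '0 0 0.04 0 0.087; 0 0 0.03 -10 0.087; 0 0 0 -10 0.087; 0 0 0 -10 0.087; 0 0 0 -10 0.087; 0 0 0 -10 0.087; 0 0 0 -10 0.087; 0 0 0 -10 0.087';python3 -m creep '0 0 0 -10 0.087; 0 0 0 -10 0.087; 0 0 0 0 0.087'
```

```text
time_s: 16.52
tool_pos: [0.4685, 0.0342, 0.0966]
tool_rot: [-179.8, 0.0, 73.7]
force: [0.1, -0.0, -0.2]
grip_width: 0.0836
grasp_force: 0.0
time_s: 17.52
tool_pos: [0.4699, 0.0343, 0.1676]
tool_rot: [180.0, -0.0, 3.3]
force: [0.3, 0.3, 0.9]
grip_width: 0.087
grasp_force: 0.0
time_s: 17.9
tool_pos: [0.4698, 0.0343, 0.1676]
tool_rot: [180.0, 0.0, -16.2]
force: [-0.0, -0.2, -0.0]
grip_width: 0.0871
grasp_force: 0.0
```

Run:
```python
from h import *
k=cams.calibration("wrist");o=get_obs();im=cams.read_camera("wrist");print(o['time_s'],o['tool_pos'],o['tool_rot'])
y=np.radians(-16.3);m=im.copy()
g=render([h-[0,0,.008] for h in CELL],[.4702,.0343,y],k)
cv2.drawContours(m,cv2.findContours((g>.5).astype(np.uint8),0,2)[0],-1,(255,0,255),1)
cv2.imwrite("pics/w3.png",m[:,:,::-1])
```

```text
17.9 [0.46982193 0.03430534 0.1675825 ] [ 1.79994979e+02  3.22650497e-03 -1.62249420e+01]
```

View pics/w3.png

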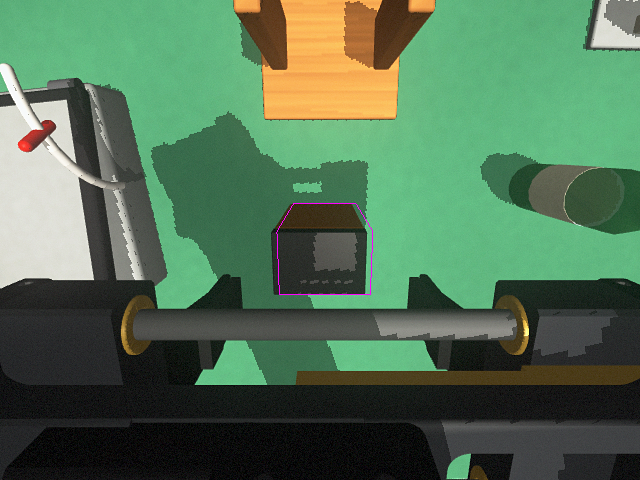

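The cell stands upright about 5 px (3 mm) to the left of the expected outline and is well squared with the fingers. I'll shift 3 mm and regrasp across the 62 mm.

```bash
python3 -m creep '0.001 0.003 0 0 0.087; 0 0 -0.03 0 0.087; 0 0 -0.035 0 0.087; 0 0 -0.015 0 0.087; 0 0 -0.007 0 0.087; 0 0 0 0 0.05; 0 0 0 0 0.05; 0 0 0 0 0.05' 30; python3 -m creep '0 0 0 0 0.05; 0 0 0 0 0.05; 0 0 0.01 0 0.05; 0 0 0.03 0 0.05; 0 0 0.04 0 0.05; 0 0 0.04 0 0.05; 0 0 0.03 0 0.05; 0 0 0 0 0.05'
```

```text
time_s: 18.95
tool_pos: [0.4715, 0.0372, 0.0814]
tool_rot: [-180.0, -0.1, -16.3]
force: [-0.0, -1.1, -0.2]
grip_width: 0.065
grasp_force: 0.0
time_s: 19.95
tool_pos: [0.4719, 0.0373, 0.2323]
tool_rot: [-180.0, -0.2, -16.3]
force: [0.4, -0.2, -4.8]
grip_width: 0.0619
grasp_force: 30.0
```

```bash
python3 -m creep '0.01 -0.015 0.01 0 0.05; 0.017 -0.035 0.01 -0.8 0.05; 0.017 -0.045 0 0 0.05; 0.017 -0.045 0 0 0.05; 0.017 -0.045 0 0 0.05; 0.016 -0.045 0 0 0.05; 0.013 -0.045 0 0 0.05; 0.009 -0.035 0 0 0.05'; python3 -m creep '0.003 -0.02 0 0 0.05; 0 -0.009 0 0 0.05; 0 0 0 0 0.05; 0 0 0 0 0.05'
python3 - <<'E'
from h import *
k=cams.calibration("wrist");o=get_obs();im=cams.read_camera("wrist");print(o['time_s'],o['tool_pos'],o['tool_rot'])
m=im.copy()
for H,p,c in((GATE,[.590,-.3012,np.radians(-17.1)],(0,255,255)),([h+[0,0,o['tool_pos'][2]-.0814-.008] for h in CELL],[o['tool_pos'][0]-.001,o['tool_pos'][1],np.radians(o['tool_rot'][2])],(255,0,255))):
  for h in H:
    g=render([h],p,k);cv2.drawContours(m,cv2.findContours((g>.5).astype(np.uint8),0,2)[0],-1,c,1)
cv2.imwrite("pics/w4.png",m[:,:,::-1])
E
```

```text
time_s: 20.95
tool_pos: [0.5857, -0.2769, 0.2474]
tool_rot: [179.9, 0.3, -17.3]
force: [-0.5, -0.4, -4.3]
grip_width: 0.062
grasp_force: 30.0
time_s: 21.45
tool_pos: [0.5902, -0.2997, 0.2509]
tool_rot: [-180.0, -0.0, -17.0]
force: [-0.4, 0.6, -4.6]
grip_width: 0.0621
grasp_force: 30.0
21.45 [ 0.59018955 -0.29967451  0.25089981] [-1.79953768e+02 -1.06273702e-03 -1.69975039e+01]
```

View pics/w4.png

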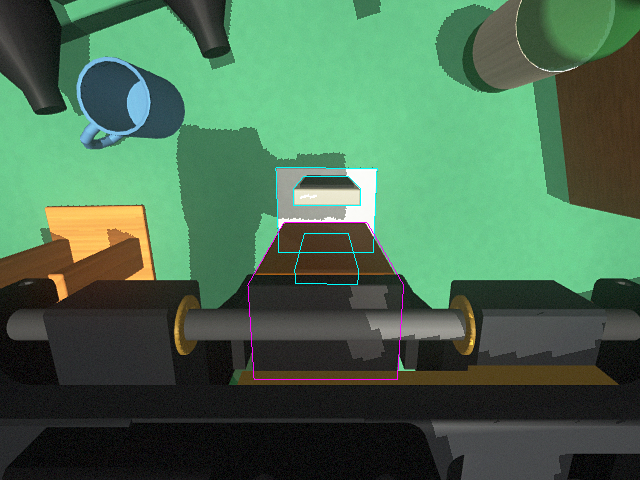

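The overlay matches: the gate's outline at (327,210) and the held cell's outline both coincide with the picture. Next I lower it into the gate.

```bash
python3 -m creep '0.0008 -0.0018 -0.02 0 0.05; 0 0 -0.02 0 0.05; 0 0 -0.02 0 0.05; 0 0 -0.02 0 0.05; 0 0 -0.02 0 0.05; 0 0 -0.02 0 0.05; 0 0 -0.02 0 0.05; 0 0 -0.01 0 0.05'; python3 -m creep '0 0 -0.007 0 0.05; 0 0 -0.003 0 0.05; 0 0 -0.002 0 0.05; 0 0 0 0 0.05'
```

```text
time_s: 22.5
tool_pos: [0.5899, -0.3032, 0.0986]
tool_rot: [-180.0, 0.1, -17.1]
force: [-0.4, -1.2, -3.1]
grip_width: 0.062
grasp_force: 30.0
time_s: 23.0
tool_pos: [0.5911, -0.3037, 0.0894]
tool_rot: [180.0, -0.1, -17.1]
force: [0.2, 0.0, -2.6]
grip_width: 0.0616
grasp_force: 30.0
```

```bash
python3 -m creep '0 0 -0.001 0 0.05; 0 0 0 0 0.05; 0 0 0 0 0.087; 0 0 0 0 0.087; 0 0 0 0 0.087; 0 0 0 0 0.087; 0 0 0.02 0 0.087; 0 0 0.05 0 0.087'; python3 -m creep '0 0 0.05 0 0.087; -0.01 0.01 0.04 0 0.087; -0.03 0.029 0.02 0 0.087; -0.03 0.029 0 0 0.087; -0.03 0.029 0 0 0.087; -0.025 0.024 0 0 0.087; -0.015 0.0127 0 0 0.087; 0 0 0 0 0.087'
python3 - <<'E'
from h import *
k=cams.calibration("wrist");o=get_obs();im=cams.read_camera("wrist");print(o['time_s'],o['tool_pos'],o['tool_rot'])
m=im.copy()
for H,p,c in((GATE,[.590,-.3012,np.radians(-17.1)],(0,255,255)),(CELL,[.590,-.3037,np.radians(-17)],(255,0,255)),([h-[0,0,.008] for h in BOT],[.451,-.170,0],(255,0,0))):
  for h in H:
    g=render([h],p,k);cv2.drawContours(m,cv2.findContours((g>.5).astype(np.uint8),0,2)[0],-1,c,1)
cv2.imwrite("pics/w5.png",m[:,:,::-1])
E
```

```text
time_s: 24.0
tool_pos: [0.5891, -0.3029, 0.1567]
tool_rot: [-179.9, 0.3, -17.1]
force: [0.6, 0.4, 0.8]
grip_width: 0.087
grasp_force: 0.0
time_s: 25.0
tool_pos: [0.4506, -0.1691, 0.2695]
tool_rot: [179.9, -0.2, -17.1]
force: [1.1, 0.6, 0.2]
grip_width: 0.0871
grasp_force: 0.0
25.0 [ 0.45059981 -0.1690996   0.26950674] [ 1.79902104e+02 -1.66936697e-01 -1.70654972e+01]
```

View pics/w5.png

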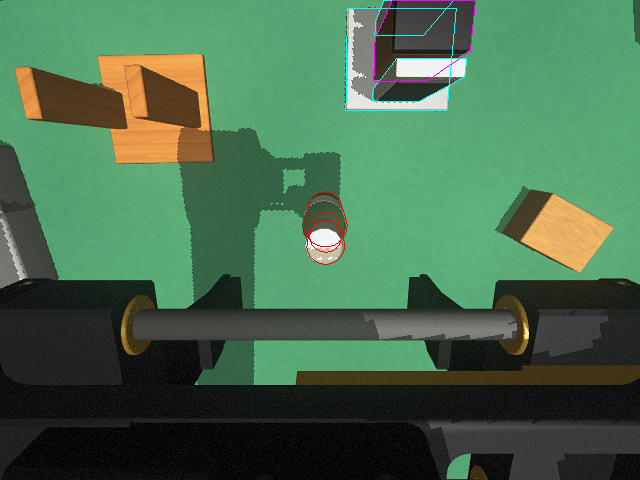

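The cell sits between the lamp plates as modelled (425,40), and the bottle stands where it was left, with its cap at (325,240). I'll grasp the cap again.

```bash
python3 -m creep '0 -0.001 -0.04 0 0.087; 0 0 -0.045 0 0.087; 0 0 -0.025 0 0.087; 0 0 -0.012 0 0.087; 0 0 -0.0035 0 0.087; 0 0 0 0 0.02; 0 0 0 0 0.02; 0 0 0 0 0.02' 20; python3 -m creep '0 0 0 0 0.015; 0 0 0 0 0.015; 0 0 0 0 0.015; 0 0 0 0 0.015; 0 0 0 0 0.015; 0 0 0 0 0.015'
```

```text
time_s: 26.05
tool_pos: [0.4511, -0.171, 0.1428]
tool_rot: [180.0, -0.1, -17.1]
force: [-0.1, 0.4, 0.5]
grip_width: 0.065
grasp_force: 0.0
time_s: 26.8
tool_pos: [0.4508, -0.1706, 0.1421]
tool_rot: [-180.0, 0.0, -17.1]
force: [-0.3, 0.4, -0.4]
grip_width: 0.0295
grasp_force: 20.5
```

```bash
python3 -m creep '0 0 0.01 0 0.015; 0 0 0.03 0 0.015; 0 0 0.045 0 0.015; 0 0 0.045 0 0.015; 0 0 0.03 0 0.015; 0.02 0.018 0 0 0.015; 0.032 0.029 0 0 0.015; 0.035 0.032 0 0 0.015'; python3 -m creep '0.035 0.032 0 0 0.015; 0.032 0.029 0 0 0.015; 0.017 0.0155 0 0 0.015; 0 0 0 0 0.015; 0 0 -0.03 0 0.015; 0 0 -0.04 0 0.015; 0 0 -0.035 0 0.015; 0 0 -0.025 0 0.015'; python3 -m creep '0 0 -0.012 0 0.015; 0 0 -0.005 0 0.015; 0 0 0 0 0.015'
```

```text
time_s: 27.8
tool_pos: [0.5381, -0.0921, 0.3027]
tool_rot: [179.9, -0.0, -17.3]
force: [-0.9, -0.6, -2.4]
grip_width: 0.0296
grasp_force: 20.5
time_s: 28.8
tool_pos: [0.6201, -0.0177, 0.1705]
tool_rot: [179.9, 0.1, -17.3]
force: [-0.4, -1.0, -2.0]
grip_width: 0.0294
grasp_force: 20.5
time_s: 29.18
tool_pos: [0.6219, -0.0157, 0.1559]
tool_rot: [180.0, -0.1, -17.2]
force: [0.8, 1.0, -2.2]
grip_width: 0.0295
grasp_force: 20.5
```

```bash
python3 -m creep '0 0 -0.004 0 0.015; 0 0 -0.002 0 0.015; 0 0 0 0 0.015; 0 0 -0.001 0 0.015; 0 0 0 0 0.015'
```

```text
time_s: 29.8
tool_pos: [0.6227, -0.0151, 0.15]
tool_rot: [-180.0, -0.2, -17.1]
force: [-1.5, -0.6, 6.8]
grip_width: 0.0292
grasp_force: 20.0
```

```bash
python3 -m creep '0 0 0 0 0.065; 0 0 0 0 0.065; 0 0 0 0 0.065; 0 0 0.03 0 0.065; 0 0 0.06 0 0.087; 0 0 0.06 5 0.087; -0.01 0.02 0 10 0.087; -0.017 0.035 0 10 0.087'; python3 -m creep '-0.02 0.04 0 10 0.087; -0.02 0.04 0 10 0.087; -0.02 0.04 0 10 0.087; -0.02 0.04 0 10 0.087; -0.02 0.04 0 10 0.087; -0.02 0.04 0 10 0.04; -0.018 0.03 0 10 0.04; 0 0.01 0 1 0.04'; python3 -m creep '0 0 0 0 0.04'; python3 w.py w6 screen_bar:.08 screen_hinge:.056 console:0
```

```text
time_s: 30.8
tool_pos: [0.5951, 0.0385, 0.2985]
tool_rot: [180.0, -0.1, 8.0]
force: [-0.3, 0.4, -0.1]
grip_width: 0.0863
grasp_force: 0.0
time_s: 31.8
tool_pos: [0.4546, 0.3222, 0.2984]
tool_rot: [180.0, -0.0, 79.1]
force: [1.4, -0.1, 0.2]
grip_width: 0.065
grasp_force: 0.0
time_s: 31.92
tool_pos: [0.4571, 0.3194, 0.2978]
tool_rot: [-180.0, 0.0, 78.8]
force: [-0.3, -0.0, 0.4]
grip_width: 0.0545
grasp_force: 0.0
31.925 [0.4571 0.3194 0.2978] [-180.     0.    78.8] cam [0.471 0.391 0.461]
screen_bar [([328.0, 223.0], 0.6, [0.46, 0.3098])]
screen_hinge [([489.0, 212.0], 0.76, [0.6537, 0.2797])]
  mask 0.6 [415. 201.] 25685
console [([408.0, 205.0], 0.66, [0.5704, 0.2962])]
  mask 0.94 [414. 197.] 28187
```

View pics/w6.png

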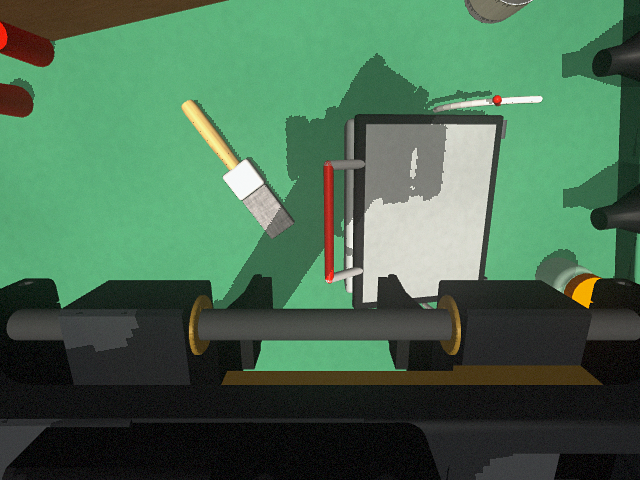

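The wrist view shows the red bar from (328,162) to (329,282), the lid from x=355 to 505, and the brush to the left. The lid looks slightly raised, so I'll triangulate the bar.

```bash
cat > bar.py <<'E'
from h import *
from scipy.optimize import least_squares
L=[]
for c,(x0,x1,y0,y1) in(("wrist",(310,350,140,300)),("top",(130,215,265,300)),("scene",(380,450,120,165))):
    k=cams.calibration(c);im=cams.read_camera(c).astype(int)
    m=(im[...,0]>90)&(im[...,1]<60)&(im[...,2]<60);q=np.zeros_like(m);q[y0:y1,x0:x1]=m[y0:y1,x0:x1]
    v,u=np.nonzero(q);P=np.c_[u,v].astype(float);ctr=P.mean(0);d=np.linalg.svd(P-ctr,full_matrices=False)[2][0];t=(P-ctr)@d
    e=[ctr+d*t.min(),ctr+d*t.max()];print(c,len(P),np.round(e,1).tolist());L.append((k,e))
def pts(p,a=None):
    x,y,w,a=p;r=-.205*np.cos(a)+.024*np.sin(a)+.085;z=.056+.205*np.sin(a)+.024*np.cos(a)
    c,s=np.cos(w),np.sin(w);return np.array([[x+c*r-s*h,y+s*r+c*h,z] for h in(-.06,0,.06)])
def res(p,cs):
    P=pts(p);o=[]
    for k,e in [L[i] for i in cs]:
        u=proj(P,k);a,b=e
        if np.linalg.norm(u[0]-a)>np.linalg.norm(u[0]-b):a,b=b,a
        o+=list(u[1]-(a+b)/2); o.append(np.cross((b-a)/np.linalg.norm(b-a),u[2]-u[0])*.5)
    o+=[(p[0]-.571)/.003*PW,(p[1]-.2965)/.003*PW]
    return o
for cs in((0,1),(0,1,2)):
  for PW in(.5,):
    r=least_squares(res,[.571,.297,-.187,.1],args=(cs,));print(cs,r.x.round(4),'yaw',np.degrees(r.x[2]).round(1),'a',np.degrees(r.x[3]).round(1),'bar',pts(r.x)[1].round(4),'cost',r.cost.round(2),np.round(r.fun,1))
E
python3 bar.py
```

```text
wrist 989 [[327.6, 160.0], [328.7, 279.0]]
top 160 [[147.9, 280.5], [194.2, 289.1]]
scene 104 [[436.2, 132.6], [396.1, 146.3]]
(0, 1) [ 0.5728  0.2984 -0.1865  0.1605] yaw -10.7 a 9.2 bar [0.4613 0.3194 0.1125] cost 0.12 [-0.1  0.1  0.1  0.  -0.1  0.   0.3  0.3]
(0, 1, 2) [ 0.5712  0.2994 -0.1856  0.1875] yaw -10.6 a 10.7 bar [0.4611 0.3201 0.1178] cost 1.03 [-0.3  0.5  0.1 -0.8 -0.3 -0.   0.4  0.7  0.3  0.   0.5]bar.py:17: DeprecationWarning: Arrays of 2-dimensional vectors are deprecated. Use arrays of 3-dimensional vectors instead. (deprecated in NumPy 2.0)
  o+=list(u[1]-(a+b)/2); o.append(np.cross((b-a)/np.linalg.norm(b-a),u[2]-u[0])*.5)
```

```bash
python3 -m creep '0.004 0 -0.04 0.3 0.028; 0 0 -0.05 0 0.028; 0 0 -0.045 0 0.028; 0 0 -0.02 0 0.028; 0 0 0 0 0.028; 0 0 -0.02 0 0.028; 0 0 -0.014 0 0.028; 0 0 -0.008 0 0.028'; python3 -m creep '0 0 0 0 0.028; 0 0 0 0 0.004; 0 0 0 0 0.004; 0 0 0 0 0.004; 0 0 0 0 0.004' 30
```

```text
time_s: 33.42
tool_pos: [0.4604, 0.3195, 0.1002]
tool_rot: [-180.0, 0.0, 79.2]
force: [0.5, 0.4, -0.5]
grip_width: 0.0283
grasp_force: 0.0
time_s: 34.05
tool_pos: [0.4615, 0.3197, 0.1016]
tool_rot: [179.9, -0.0, 79.1]
force: [2.0, -0.2, 1.7]
grip_width: 0.009
grasp_force: 30.0
```

Run:
```python
import numpy as np
a=np.radians([10,13,17,21.5,26,30.5,35,39.5,44,48.5,53,57,59.5])
x=-205*np.cos(a)+24*np.sin(a);z=205*np.sin(a)+24*np.cos(a);w=np.radians(-10.65)
d=np.diff(x)/1e3;print(np.round(np.c_[d*np.cos(w),d*np.sin(w),np.diff(z)/1e3],4), x[0],x[-1])
```

```text
[[ 0.0033 -0.0006  0.0103]
 [ 0.0052 -0.001   0.0134]
 [ 0.007  -0.0013  0.0146]
 [ 0.0081 -0.0015  0.014 ]
 [ 0.0091 -0.0017  0.0133]
 [ 0.0101 -0.0019  0.0125]
 [ 0.011  -0.0021  0.0117]
 [ 0.0119 -0.0022  0.0108]
 [ 0.0127 -0.0024  0.0098]
 [ 0.0134 -0.0025  0.0087]
 [ 0.0125 -0.0023  0.0068]
 [ 0.008  -0.0015  0.0038]] -197.7180331034963 -83.36626455634774
```

```bash
python3 -m creep '0.0033 -0.0006 0.0103 0 0.004; 0.0052 -0.001 0.0134 0 0.004; 0.007 -0.0013 0.0146 0 0.004; 0.0081 -0.0015 0.014 0 0.004; 0.0091 -0.0017 0.0133 0 0.004; 0.0101 -0.0019 0.0125 0 0.004; 0.011 -0.0021 0.0117 0 0.004; 0.0119 -0.0022 0.0108 0 0.004'; python3 -m creep '0.0127 -0.0024 0.0098 0 0.004; 0.0134 -0.0025 0.0087 0 0.004; 0.0125 -0.0023 0.0068 0 0.004; 0.008 -0.0015 0.0038 0 0.004; 0 0 0 0 0.004; 0 0 0 0 0.004'
python3 - <<'E'
from h import *
for c in("scene","top"):
    im=cams.read_camera(c);cv2.imwrite(f"pics/{c}7.png",im[:,:,::-1]);k=cams.calibration(c)
    r=finder.tip_of("screen_bar",c);print(c,[(q['xy'],q['p']) for q in r[:2]])
    y=np.radians(-10.65);r=-.0817+.085;P=np.array([[.572+np.cos(y)*r,.2988+np.sin(y)*r,.2455]]);print('pred60',proj(P,k))
a=cv2.imread("pics/scene7.png")[60:300,320:560];cv2.imwrite("pics/s7c.png",cv2.resize(a,None,fx=2.4,fy=2.4,interpolation=3))
E
```

```text
time_s: 35.05
tool_pos: [0.526, 0.3076, 0.2013]
tool_rot: [-179.9, 0.0, 79.2]
force: [2.6, 3.2, -11.7]
grip_width: 0.0086
grasp_force: 30.0
time_s: 35.8
tool_pos: [0.5735, 0.2988, 0.2319]
tool_rot: [179.9, -0.0, 79.2]
force: [-1.5, 0.7, 1.7]
grip_width: 0.0089
grasp_force: 30.0
scene [([448.7, 127.5], 0.59)]
pred60 [[451.60417205 128.01807539]]
top [([166.7, 231.1], 0.67), ([466.8, 330.8], 0.55)]
pred60 [[167.85625011 228.77575566]]
```

View pics/s7c.png

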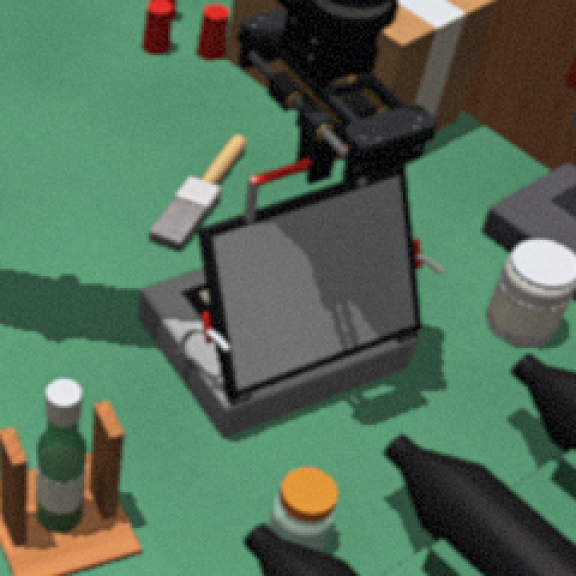

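The screen stands at its red marks, at about (208,325) and (416,250) in the crop. The bottle stands upright in the rack. I'll release the bar, back off and check.

```bash
python3 -m creep '0 0 0 0 0.028; 0 0 0 0 0.028; 0 0 0.015 0 0.028; 0 0 0.03 0 0.028; -0.01 0 0.04 0 0.028; -0.05 0 0.02 0 0.028; -0.05 -0.03 0 0 0.028; -0.03 -0.05 0 0 0.028'; python3 -m creep '0 -0.06 0 0 0.028; 0 -0.06 0 0 0.028; 0 -0.03 0 0 0.028; 0 0 0 0 0.028'
python3 - <<'E'
from h import *
from scipy.optimize import least_squares
L=[]
for c,(x0,x1,y0,y1) in(("top",(130,215,200,262)),("scene",(418,490,100,148))):
    k=cams.calibration(c);im=cams.read_camera(c);cv2.imwrite(f"pics/{c}8.png",im[:,:,::-1])
    i=im.astype(int);m=(i[...,0]>90)&(i[...,1]<60)&(i[...,2]<60);q=np.zeros_like(m);q[y0:y1,x0:x1]=m[y0:y1,x0:x1]
    n,lab,st,ce=cv2.connectedComponentsWithStats(q.astype(np.uint8));j=1+st[1:,4].argmax();v,u=np.nonzero(lab==j)
    P=np.c_[u,v].astype(float);ct=P.mean(0);d=np.linalg.svd(P-ct,full_matrices=False)[2][0];t=(P-ct)@d;mid=ct+d*(t.min()+t.max())/2
    print(c,len(P),mid.round(1),st[1:].tolist());L.append((k,mid))
r=least_squares(lambda p:np.concatenate([proj(p[None],k)[0]-m for k,m in L]),[.57,.3,.24]);b=r.x;print('bar',b.round(4),r.fun.round(1))
h=np.array([.572+.085*.983,.2988-.085*.185]);x=(b[:2]-h)@[.983,-.185];z=b[2]-.056
print('x,z',x,z,'a',np.degrees(np.arctan2(z,-x)-np.arctan2(.024,.205)))
for n in("cell","bottle"):
    for c in("top","scene"):
        k=cams.calibration(c);print(n,c,[(unproj(q['xy'],.008,k)[:2].round(3).tolist(),round(q['p'],2)) for q in finder.tip_of(n,c)[:1]])
print(get_obs()['time_s'])
a=cv2.imread("pics/scene8.png")[90:390,170:520];cv2.imwrite("pics/s8c.png",cv2.resize(a,None,fx=2,fy=2,interpolation=3))
E
```

```text
time_s: 37.0
tool_pos: [0.4306, 0.2208, 0.3364]
tool_rot: [180.0, -0.0, 79.6]
force: [0.9, -1.9, 1.5]
grip_width: 0.028
grasp_force: 0.0
time_s: 37.5
tool_pos: [0.4331, 0.0661, 0.3366]
tool_rot: [179.9, 0.1, 78.9]
force: [0.1, 1.4, -0.4]
grip_width: 0.028
grasp_force: 0.0
top 213 [168.3 230.4] [[138, 214, 3, 4, 6], [142, 224, 53, 14, 213]]
scene 167 [450.8 126.9] [[427, 117, 49, 20, 167]]
bar [0.5718 0.2977 0.2463] [-0.3 -0.3 -0.4  0.1]
x,z -0.0849796110493851 0.19028036516247251 a 59.25695858680189
cell top [([0.593, -0.301], 0.72)]
cell scene [([0.592, -0.306], 0.86)]
bottle top [([0.622, -0.013], 0.91)]
bottle scene [([0.625, -0.016], 0.66)]
37.8
```

View pics/s8c.png

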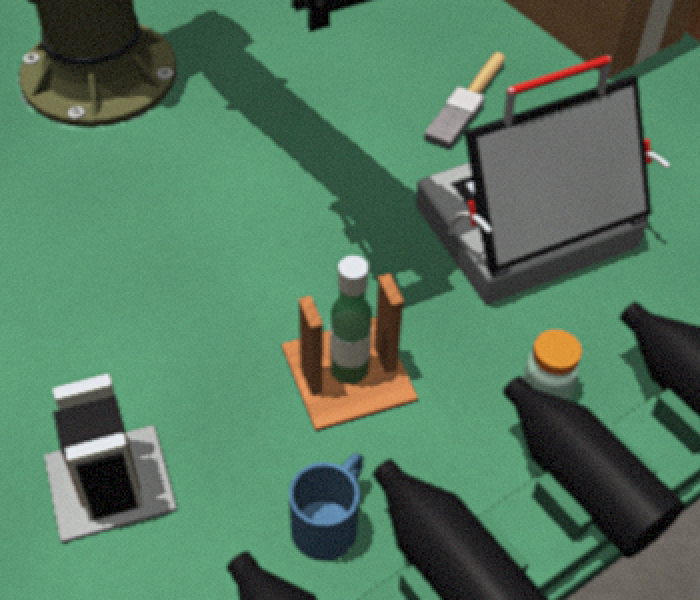

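The cell stands square in the gate (95,450) and the bottle in the middle of the rack (350,330). The screen measures 59.3° at its red marks (475,215) and (647,150), and the bystanders are untouched.

```bash
python3 -c "
from cell import ticket
print(ticket.sign_off())"
```

```text
the job is handed in; nothing more can be done
None
```

I handed the job in at about 38 s; the sign-off returned no verdict. By my last camera check, the cell is within a few mm of the middle of the gate and square, the bottle is centred in the rack, the screen is at about 59°, and the bystanders look undisturbed.

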